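# Tap the milling balls free from the flask's neck

## Robot

A 6-joint arm with a two-finger parallel gripper is mounted at the origin on the work surface. World frame = base frame: x ahead of the robot, y to its left, z up, the work surface at z = 0. Lengths are in m, angles in rad, forces in N, time in s.
With the tool pointing down it reaches from about 0.35 to 0.975 m from the base axis. Payload 7.1 kg.
Tool frame: the origin (TCP) lies midway between the tips of the shut fingers; the grasp point (between the pads) lies 19 mm behind it; z points along the fingers, y is the line along which they close (so a half turn about z gives the same grasp; the last joint's range is limited). The gripper opens to 88 mm and grips with 3 to 60 N. Pads are 20 mm wide; open, the fingers measure 115 mm over their backs; the gripper's body (75 mm by 178 mm) begins 61 mm behind the grasp point.
Start: joints at [1.094, 0.423, 1.63, -0, 1.089, -0.019], TCP at [0.276, 0.561, 0.223] pointing down, gripper open.
Joint ranges: [-3, 3], [-0.9, 2.11], [0.09, 2.58], [-1.31, 4.45], [0.11, 2.69], [-2.54, 2.54]. Speed limits (rad/s): [2.39, 2.39, 3.01, 3.14, 3.14, 3.14].

## Interface

Orientations are given as a rotation vector (axis times angle).
In Python, from workcell import bot gives the robot as it stands.
- The arm moves only by the tool send_rows, never from a script. Its argument "series" is a list of rows, each an object of numbers: "x", "y", "z": the shift along the tool's x, y, z in cm; "wx", "wy", "wz": the turn, a rotation vector about the tool's x, y, z in rad; "claw": the opening, from -1 (shut) to 1 (fully open). A call has 1 to 12 rows; each row shifts and turns the commanded pose from where the row before left it, along the tool's axes as they then stand; what a row does not reach is not made up. A row lasts 1/8 s, in which the tool goes at most 62.5 mm and 10.7 degrees, less where a joint would pass 70% of its speed; a pose out of reach is approached as far as the arm can. A call is refused whole if a number of a shift passes 6.25 or a number of a turn 0.188, either way. A call with a gripper value outside its range is refused whole. The fingers move at their own pace and stop on an object; "grip_force" is the grip in N (left out, the last holds). Time passes only in rows, so rows that do not move let the fingers close. It gives the time, the measured TCP pose, the force, the opening and the grip force at its end, in the units of the state.
- bot.sense(): the state, without advancing time (a new reading comes with each control period).
- bot.grab_frame(name): name is "side" or "top"; returns a dict with "pixels" (400x640x3 uint8, red, green, blue), "vertical_fov" (degrees; the focal length in pixels is half the picture's height over the tangent of half this angle, whatever the lens; pixels are square), "cx", "cy" (the principal point, pixels), "D" ([k1, k2, p1, p2, k3] as OpenCV has them; the pictures are not rectified), "pose" (4x4, takes a point from camera to world coordinates). Camera axes: x right, y down, z forward; pixel columns grow to the right and rows downward; lengths in m; the calibration is good to about 2 mm. A picture is of the moment at which its call begins. There is no depth.
- bot.hand_in(): hands the job in; it is judged then, once.
The state is a dict: "t": time; "joint_positions": joint angles; "joint_velocities": joint speeds; "joint_efforts": joint torques, N m; "position": TCP position; "orientation": TCP orientation; "contact_force": force on the tool from outside, world axes, zero at the start; "ft_torque": the same for the moment, N m; "finger_gap": opening from 0.0 (shut) to 1.0 (fully open); "finger_force": force on a finger pad.
Only numpy, scipy, OpenCV 4.12 (cv2) and the standard library are available. Lean on these libraries where they do the work, as an engineer would, in place of code of your own. Each camera call takes 0.05 s, during which the arm holds its last target. There are 200 camera calls.

## Task

Two porcelain milling balls have jammed side by side in front of the narrow neck of the tilted glass flask. Tap the flask lightly on its narrow side (it is glass: do not strike or press it hard), again if need be, until both balls have rolled out and lie at rest in the metal tray below its mouth. Leave alone the other tilted flask, the wide-mouthed one that is already empty.

Things in the scene. Friction and masses are not known exactly. Their poses are not given: they have to be found in the camera images.
- flask: Narrow-necked flat glass flask on a stand. Origin on the table below its body's centre (124 mm up); x to the mouth, y left, z up. Slopes down 24 deg to the mouth. Body 98 long, 80 wide (sides at y +-40), 40 mm thick, rear top edge 162 up. Clips let it give 12 mm along y only (2.5 N/mm, then a hard stop) and spring back. A few brisk knocks (0.1 to 0.3 m/s, 3 to 6 mm deep) on a side free the balls.
- tray (a point): Centre of the floor of the open aluminium tray fixed to the flask's stand below its mouth, 14 mm above the table and 136 mm ahead (x) of the flask's origin; axes as the flask's. Inside 128 (x) by 112 mm (y); wall tops 38 (flask end) and 42 mm (other sides) above the table. The stand's plywood base is 290 x 100 x 10 mm; stand and tray are fixed to the table.
- ball_left: White porcelain ball, 24 mm in diameter, 17 g, seen through the glass, jammed on the +y side of the 45-degree shoulders before the neck (41 mm wide inside). Origin: its centre.
- ball_right: The same kind of ball, jammed beside the first on the -y side. Origin: its centre.
- spare: The other tilted flask, to be left alone: wide-mouthed, no shoulders or neck, 80 wide, 40 thick, 114 mm long, empty, on an equal stand with an equal tray, in which two such balls already lie. Springs, origin, slope and axes as for the narrow-necked flask.

How it is judged:
On the way:
1. the robot's knock has moved the narrow-necked flask ((distance of flask from where it was at the start of the episode above 0.0015 m or contact force between any of the arm, the fingers and flask above 1 N)).
At the end, for the whole second after the job is handed in: both balls lie in the tray of the narrow-necked flask's stand, within its walls (within 68 mm of its centre along x and 60 mm along y, centre lower than 45 mm above the table) and nearly still (under 50 mm/s) (x of ball_left in the frame of tray between -0.068 and 0.068 m and y of ball_left in the frame of tray between -0.06 and 0.06 m and height (world z) of each of ball_left, ball_right below 0.045 m and linear speed of each of ball_left, ball_right below 0.05 m/s and x of ball_right in the frame of tray between -0.068 and 0.068 m and y of ball_right in the frame of tray between -0.06 and 0.06 m); the robot touches nothing.
It fails at once if the wide-mouthed flask is knocked or pushed (moved more than 3 mm) (distance of spare from where it was at the start of the episode above 0.003 m).
It fails at once if the narrow-necked glass flask is struck or pressed hard (over 60 N) (contact force between any of the fingers, the arm and flask above 60 N).
It also fails if it takes over 40 s, if anything falls off the work surface, if the arm or the gripper's body presses on something with over 40 N, if the wrist force passes 120 N, or if a joint passes its speed limit or range.

## Working session

There is one attempt and no reset: what is moved stays moved. The work goes in short steps, Python scripts to look and compute and a tool call to move; the robot and the scene stay as the last step left them, time stands still between calls to the robot, and variables do not carry over. Pictures are saved under pics/ and viewed, at most 10 in all, crops included, and the job is handed in when it is done.

Besides the shell and the picture viewer there is one more tool, called by a JSON object that holds its "name" and its "arguments". send_rows: Moves the arm, as the interface text tells. Its arguments: {"type":"object","properties":{"series":{"type":"array"},"grip_force":{"type":"number"}},"required":["series"]}

```bash
mkdir -p pics; python3 - <<'E'
from workcell import bot
import cv2
s=bot.sense(); print(s['t'],s['position'],s['orientation'])
for n in('side','top'):
    f=bot.grab_frame(n); cv2.imwrite(f'pics/{n}0.png',f['pixels'][...,::-1]); print(n,f['vertical_fov'],f['cx'],f['cy'],f['D'],f['pose'])
E
```

```text
0.0 [0.27594198 0.56016484 0.22191814] [-7.12699474e-01 -3.05929130e+00  2.29758371e-03]
side 53.73128519981275 316.94443001182 196.4723196748349 [-0.05977681  0.          0.          0.          0.        ] [[-0.92895489 -0.24375715  0.27861312  0.36026533]
 [-0.3701867   0.61603832 -0.69531186  0.59404464]
 [-0.00214912 -0.74905223 -0.66250747  0.64654086]
 [ 0.          0.          0.          1.        ]]
top 54.58365102024686 321.2701585741325 196.27762298644686 [-0.04067834  0.          0.          0.          0.        ] [[ 0.02563058 -0.9976322   0.06382058  0.53605769]
 [-0.99966489 -0.02534625  0.00526093  0.0126416 ]
 [-0.00363086 -0.06393404 -0.99794752  0.84608471]
 [ 0.          0.          0.          1.        ]]
```

View pics/side0.png

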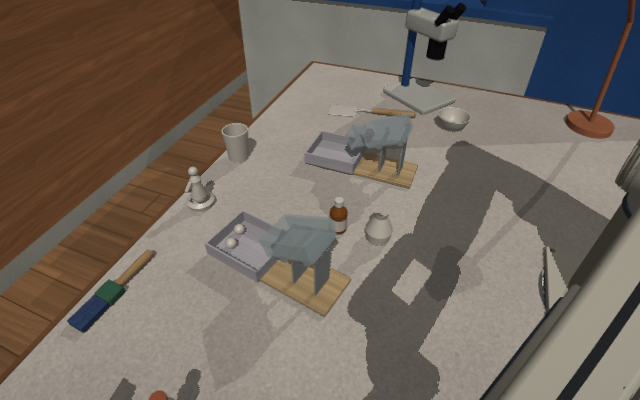

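View pics/top0.png

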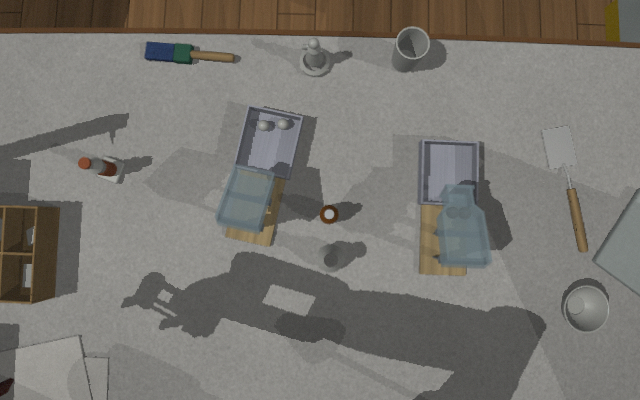

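The top view shows the narrow-necked flask at about (462,230), with two balls at its shoulders. Its empty tray is at (450,172) and its mouth points up the picture (+x). The spare is at (247,195), with the balls in its tray. In the side view the narrow flask is the far one, at about (385,135). I'll zoom in on both.

```bash
python3 - <<'E'
import cv2
a=cv2.imread('pics/top0.png')[130:290,400:510]; b=cv2.imread('pics/side0.png')[95:200,295:435]
cv2.imwrite('pics/tc.png',cv2.resize(a,None,fx=3.7,fy=3.7,interpolation=cv2.INTER_CUBIC)); cv2.imwrite('pics/sc.png',cv2.resize(b,None,fx=5,fy=5,interpolation=cv2.INTER_CUBIC))
E
```

```text
(no output)
```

View pics/tc.png

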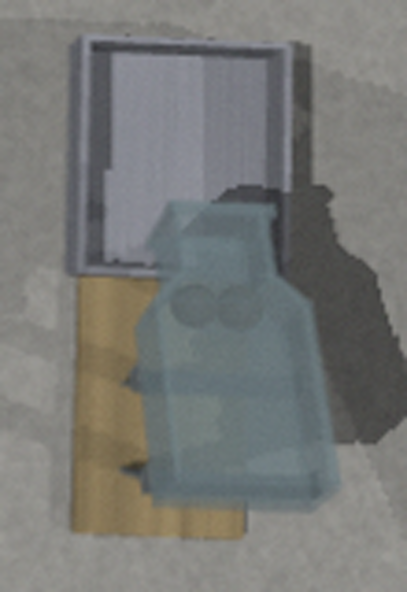

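View pics/sc.png

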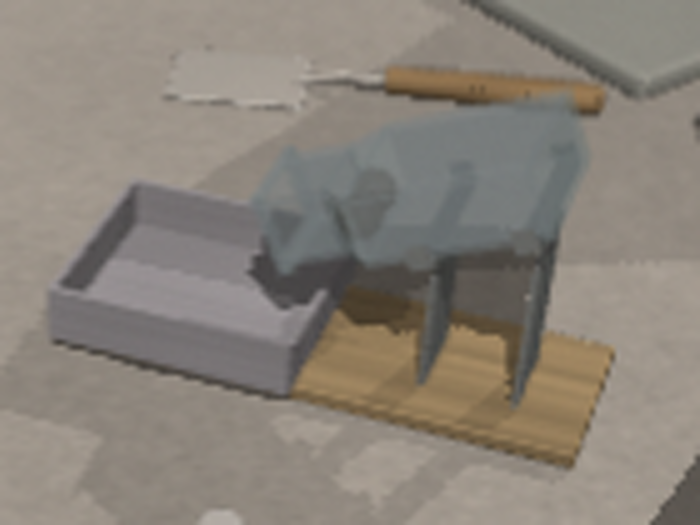

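Top crop: the tray rim corners, the base's rear corners and both balls (crop (194,306) and (240,307)) are clear. In the side crop the same tray and base corners can be seen, so I'll triangulate from these.

```bash
cat > h.py <<'E'
import numpy as np, cv2
from workcell import bot
def ray(f,p):
    F=200/np.tan(np.radians(f['vertical_fov'])/2)
    K=np.array([[F,0,f['cx']],[0,F,f['cy']],[0,0,1]])
    u=cv2.undistortPoints(np.array([[p]],float),K,np.array(f['D']))[0,0]
    P=np.array(f['pose']); return P[:3,3],P[:3,:3]@np.r_[u,1]
def plane(f,p,z):
    c,d=ray(f,p); return c+d*(z-c[2])/d[2]
def tri(f,p,g,q):
    c,d=ray(f,p);e,h=ray(g,q); s=np.linalg.lstsq(np.c_[d,-h],e-c,rcond=None)[0]
    a,b=c+s[0]*d,e+s[1]*h; return (a+b)/2,np.linalg.norm(a-b)
E
python3 - <<'E'
from h import *
np.set_printoptions(precision=4,suppress=True)
T=bot.grab_frame('top');S=bot.grab_frame('side')
t=lambda x,y:((x+.5)/3.7+400-.5,(y+.5)/3.7+130-.5); s=lambda x,y:((x+.5)/5+295-.5,(y+.5)/5+95-.5)
for n,a,b in(('trayFL',(80,37),(50,290)),('trayFR',(292,43),(135,183)),('trayRL',(75,273),(292,347)),('baseRL',(71,532),(572,457)),('baseRR',(245,539),(613,350)),('ballL',(194,306),(375,190)),('ballR',(240,307),(375,190)),('rearTopR',(338,485),(570,97)),('rearTopL',(147,492),(585,150))):
    print(n,*tri(T,t(*a),S,s(*b)))
P=lambda a,z:plane(T,t(*a),z)
FL,FR,RL=P((80,37),.042),P((292,43),.042),P((75,273),.040);BL,BR=P((71,532),.01),P((245,539),.01)
print(FL,FR,RL,BL,BR)
for m in((138,330),(312,300),(148,495),(338,490)): print(m,P(m,.13),P(m,.162))
for n in((FL-RL),(RL-BL)): print(np.degrees(np.arctan2(n[1],n[0])))
w=(BL-BR);print(np.degrees(np.arctan2(-w[0],w[1])));w=(FL-FR);print(np.degrees(np.arctan2(-w[0],w[1])),np.linalg.norm(w),np.linalg.norm(FL-RL))
print(bot.sense()['t'])
E
```

```text
trayFL [ 0.7109 -0.1907  0.0422] 0.0025762611990904644
trayFR [ 0.7117 -0.3152  0.0356] 0.004014144951843501
trayRL [ 0.5764 -0.1888  0.0429] 0.0029314292752048426
baseRL [ 0.4283 -0.1964  0.0094] 0.0019687954963343384
baseRR [ 0.4263 -0.2994  0.0054] 0.00123718532903859
ballL [ 0.5545 -0.2325  0.116 ] 0.008675864091807761
ballR [ 0.5581 -0.2621  0.0977] 0.002485011561811538
rearTopR [ 0.4714 -0.2889  0.1561] 0.0034916365514102514
rearTopL [ 0.4588 -0.1905  0.1835] 0.023772959784043087
[ 0.7122 -0.1904  0.042 ] [ 0.7123 -0.312   0.042 ] [ 0.5779 -0.1891  0.04  ] [ 0.4294 -0.196   0.01  ] [ 0.4275 -0.2975  0.01  ]
(138, 330) [ 0.5455 -0.1985  0.13  ] [ 0.5451 -0.189   0.162 ]
(312, 300) [ 0.5627 -0.2864  0.13  ] [ 0.5615 -0.273   0.162 ]
(148, 495) [ 0.4638 -0.2042  0.13  ] [ 0.467  -0.1945  0.162 ]
(338, 490) [ 0.4682 -0.2997  0.13  ] [ 0.4712 -0.2858  0.162 ]
-0.5461687211803606
2.669945524943723
-1.0715203429712101
0.024269444129521443 0.12167326217210905 0.134304895211988
0.2
```

Yaw is about 0. The centreline is y ≈ -0.247, tray centre x ≈ 0.645, and flask origin about (0.509, -0.247). The tray rim height of 42 mm and the base height of 10 mm match the text. I'll knock the +y side (y ≈ -0.207), coming from the wide gap with the fingers shut.

{"name": "send_rows", "arguments": {"series": [{"wz": 0.159, "z": -0.5, "claw": -1}, {"wz": 0.159, "z": -0.5, "claw": -1}, {"wz": 0.159, "z": -0.5, "claw": -1}, {"wz": 0.159, "z": -0.5, "claw": -1}, {"wz": 0.159, "z": -0.5, "claw": -1}, {"wz": 0.159, "z": -0.5, "claw": -1}, {"wz": 0.159, "z": -0.5, "claw": -1}]}}

```text
validation failed for argument at $.se...
```

{"name": "send_rows", "arguments": {"series": [{"x": -3, "y": 1, "claw": -1}, {"x": -4.5, "y": 1.5, "claw": -1}, {"x": -4.5, "y": 1.5, "claw": -1}, {"x": -4.5, "y": 1.5, "claw": -1}, {"x": -4.5, "y": 1.5, "claw": -1}, {"x": -4.5, "y": 1.5, "claw": -1}, {"x": -4.5, "y": 1.5, "claw": -1}, {"x": -4.5, "y": 1.5, "claw": -1}, {"x": -4.5, "y": 1.5, "claw": -1}, {"x": -4.5, "y": 1.5, "claw": -1}]}}

```text
validation failed for argument at $.se...
```

{"name": "send_rows", "arguments": {"series": [{"x": 0, "y": 0, "z": -0.5, "wx": 0, "wy": 0, "wz": 0.159, "claw": -1}]}}

```text
t: 0.32
position: [0.276, 0.5602, 0.227]
orientation: [-0.959, -2.992, 0.002]
contact_force: [-0.8, 0.2, 0.8]
finger_gap: 0.923
finger_force: 0.0
```

Each row needs every key.

{"name": "send_rows", "arguments": {"series": [{"x": 0, "y": 0, "z": -0.5, "wx": 0, "wy": 0, "wz": 0.159, "claw": -1}, {"x": 0, "y": 0, "z": -0.5, "wx": 0, "wy": 0, "wz": 0.159, "claw": -1}, {"x": 0, "y": 0, "z": -0.5, "wx": 0, "wy": 0, "wz": 0.159, "claw": -1}, {"x": 0, "y": 0, "z": -0.5, "wx": 0, "wy": 0, "wz": 0.159, "claw": -1}, {"x": 0, "y": 0, "z": -0.5, "wx": 0, "wy": 0, "wz": 0.159, "claw": -1}, {"x": 0, "y": 0, "z": -0.5, "wx": 0, "wy": 0, "wz": 0.159, "claw": -1}]}}

```text
t: 1.08
position: [0.2761, 0.5605, 0.2576]
orientation: [2.227, 2.216, -0.001]
contact_force: [0.7, 0.5, -0.3]
finger_gap: 0.243
finger_force: 0.0
```

{"name": "send_rows", "arguments": {"series": [{"x": -3, "y": 1, "z": 0, "wx": 0, "wy": 0, "wz": 0, "claw": -1}, {"x": -4.5, "y": 1.5, "z": 0, "wx": 0, "wy": 0, "wz": 0, "claw": -1}, {"x": -4.5, "y": 1.5, "z": 0, "wx": 0, "wy": 0, "wz": 0, "claw": -1}, {"x": -4.5, "y": 1.5, "z": 0, "wx": 0, "wy": 0, "wz": 0, "claw": -1}, {"x": -4.5, "y": 1.5, "z": 0, "wx": 0, "wy": 0, "wz": 0, "claw": -1}, {"x": -4.5, "y": 1.5, "z": 0, "wx": 0, "wy": 0, "wz": 0, "claw": -1}, {"x": -4.5, "y": 1.5, "z": 0, "wx": 0, "wy": 0, "wz": 0, "claw": -1}, {"x": -4.5, "y": 1.5, "z": 0, "wx": 0, "wy": 0, "wz": 0, "claw": -1}, {"x": -4.5, "y": 1.5, "z": 0, "wx": 0, "wy": 0, "wz": 0, "claw": -1}, {"x": -4.5, "y": 1.5, "z": 0, "wx": 0, "wy": 0, "wz": 0, "claw": -1}]}}

```text
t: 2.33
position: [0.4215, 0.1242, 0.2578]
orientation: [2.221, 2.221, 0.001]
contact_force: [0.1, 0.2, 0.2]
finger_gap: 0.002
finger_force: 0.0
```

{"name": "send_rows", "arguments": {"series": [{"x": -4.4, "y": 1.5, "z": 0, "wx": 0, "wy": 0, "wz": 0, "claw": -1}, {"x": -4.4, "y": 1.5, "z": 0, "wx": 0, "wy": 0, "wz": 0, "claw": -1}, {"x": -4.4, "y": 1.5, "z": 0, "wx": 0, "wy": 0, "wz": 0, "claw": -1}, {"x": -4.4, "y": 1.5, "z": 0, "wx": 0, "wy": 0, "wz": 0, "claw": -1}, {"x": -4.4, "y": 1.5, "z": 0, "wx": 0, "wy": 0, "wz": 0, "claw": -1}, {"x": -4, "y": 1.3, "z": 0, "wx": 0, "wy": 0, "wz": 0, "claw": -1}, {"x": 0, "y": 0, "z": 3, "wx": 0, "wy": 0, "wz": 0, "claw": -1}, {"x": 0, "y": 0, "z": 4, "wx": 0, "wy": 0, "wz": 0, "claw": -1}, {"x": 0, "y": 0, "z": 4, "wx": 0, "wy": 0, "wz": 0, "claw": -1}, {"x": 0, "y": 0, "z": 3.2, "wx": 0, "wy": 0, "wz": 0, "claw": -1}, {"x": 0, "y": 0, "z": 0, "wx": 0, "wy": 0, "wz": 0, "claw": -1}]}}

```text
t: 3.7
position: [0.5074, -0.1339, 0.1136]
orientation: [-2.218, -2.218, 0.004]
contact_force: [-0.4, -0.8, -0.4]
finger_gap: 0.008
finger_force: 0.0
```

```bash
python3 - <<'E'
from h import *
f=bot.grab_frame('top')['pixels'][...,::-1]; g=bot.grab_frame('side')['pixels'][...,::-1]
cv2.imwrite('pics/t1.png',np.hstack([cv2.resize(f[120:290,330:520],(400,358)),cv2.resize(g[40:210,290:480],(400,358))]))
E
```

```text
(no output)
```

View pics/t1.png

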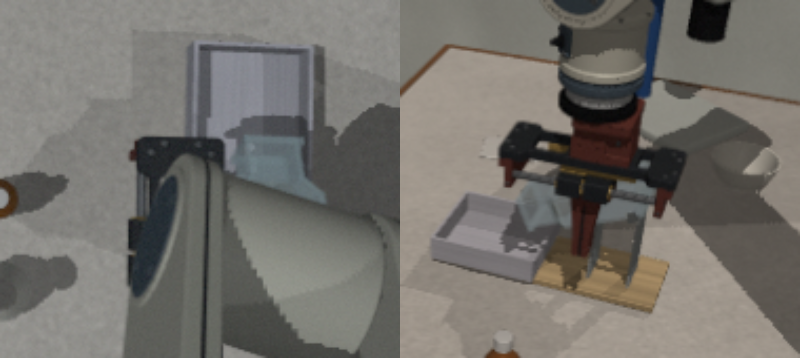

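The closed fingers are beside the flask's +y side and clear of it. I'll feel for contact gently.

{"name": "send_rows", "arguments": {"series": [{"x": -3, "y": 0, "z": 0, "wx": 0, "wy": 0, "wz": 0, "claw": -1}, {"x": -2, "y": 0, "z": 0, "wx": 0, "wy": 0, "wz": 0, "claw": -1}, {"x": -0.4, "y": 0, "z": 0, "wx": 0, "wy": 0, "wz": 0, "claw": -1}, {"x": 0, "y": 0, "z": 0, "wx": 0, "wy": 0, "wz": 0, "claw": -1}]}}

```text
t: 4.3
position: [0.5093, -0.1885, 0.1161]
orientation: [2.222, 2.22, 0.001]
contact_force: [0.4, -0.6, -0.3]
finger_gap: 0.003
finger_force: 0.0
```

{"name": "send_rows", "arguments": {"series": [{"x": -0.4, "y": 0, "z": 0, "wx": 0, "wy": 0, "wz": 0, "claw": -1}, {"x": 0, "y": 0, "z": 0, "wx": 0, "wy": 0, "wz": 0, "claw": -1}]}}

```text
t: 4.55
position: [0.5092, -0.1921, 0.1157]
orientation: [-2.221, -2.222, -0.0]
contact_force: [0.5, 0.4, 1.0]
finger_gap: 0.007
finger_force: 0.0
```

{"name": "send_rows", "arguments": {"series": [{"x": -0.3, "y": 0, "z": 0, "wx": 0, "wy": 0, "wz": 0, "claw": -1}, {"x": 0, "y": 0, "z": 0, "wx": 0, "wy": 0, "wz": 0, "claw": -1}]}}

```text
t: 4.8
position: [0.5092, -0.1954, 0.1156]
orientation: [-2.221, -2.221, 0.0]
contact_force: [-0.3, 1.2, 0.6]
finger_gap: 0.003
finger_force: 0.0
```

{"name": "send_rows", "arguments": {"series": [{"x": -0.3, "y": 0, "z": 0, "wx": 0, "wy": 0, "wz": 0, "claw": -1}, {"x": 0, "y": 0, "z": 0, "wx": 0, "wy": 0, "wz": 0, "claw": -1}]}}

```text
t: 5.05
position: [0.5091, -0.1983, 0.1156]
orientation: [-2.222, -2.221, -0.0]
contact_force: [-0.0, 1.7, -0.1]
finger_gap: 0.005
finger_force: 0.7
```

Contact is at about y = -0.1977. Now brisk knocks: about 0.2 m/s, 4–5 mm deep, drawing back at once each time.

{"name": "send_rows", "arguments": {"series": [{"x": 2.0, "y": 0, "z": 0, "wx": 0, "wy": 0, "wz": 0, "claw": -1}, {"x": 0, "y": 0, "z": 0, "wx": 0, "wy": 0, "wz": 0, "claw": -1}, {"x": -2.4, "y": 0, "z": 0, "wx": 0, "wy": 0, "wz": 0, "claw": -1}, {"x": 2.4, "y": 0, "z": 0, "wx": 0, "wy": 0, "wz": 0, "claw": -1}, {"x": 0, "y": 0, "z": 0, "wx": 0, "wy": 0, "wz": 0, "claw": -1}, {"x": -2.4, "y": 0, "z": 0, "wx": 0, "wy": 0, "wz": 0, "claw": -1}, {"x": 2.4, "y": 0, "z": 0, "wx": 0, "wy": 0, "wz": 0, "claw": -1}, {"x": 0, "y": 0, "z": 0, "wx": 0, "wy": 0, "wz": 0, "claw": -1}, {"x": 0, "y": 0, "z": 0, "wx": 0, "wy": 0, "wz": 0, "claw": -1}, {"x": 0, "y": 0, "z": 0, "wx": 0, "wy": 0, "wz": 0, "claw": -1}]}}

```text
t: 6.3
position: [0.5094, -0.1788, 0.1158]
orientation: [2.221, 2.221, 0.0]
contact_force: [0.1, -0.2, 0.5]
finger_gap: 0.008
finger_force: 0.0
```

```bash
python3 - <<'E'
from h import *
f=bot.grab_frame('top')['pixels'][...,::-1]; g=bot.grab_frame('side')['pixels'][...,::-1]
cv2.imwrite('pics/t2.png',np.hstack([cv2.resize(f[120:290,330:520],(400,358)),cv2.resize(g[110:190,290:380],(400,358))]))
E
```

```text
(no output)
```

View pics/t2.png

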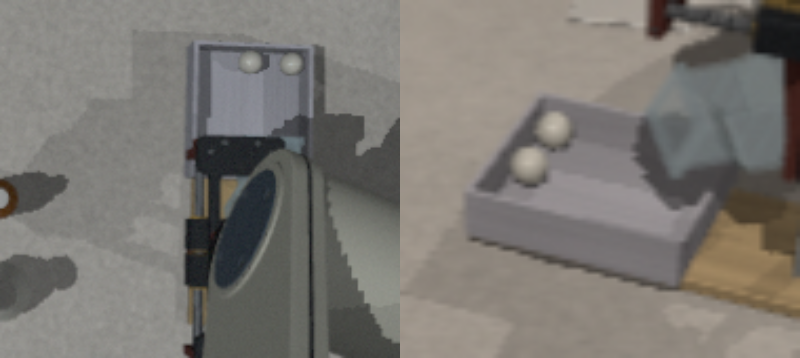

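Both balls lie against the tray's far wall, at top crop (250,62) and (291,64). I'll back off, let them settle, then check them by position and for stillness.

{"name": "send_rows", "arguments": {"series": [{"x": 2, "y": 0, "z": 0, "wx": 0, "wy": 0, "wz": 0, "claw": -1}, {"x": 2, "y": 0, "z": 0, "wx": 0, "wy": 0, "wz": 0, "claw": -1}, {"x": 0, "y": 0, "z": 0, "wx": 0, "wy": 0, "wz": 0, "claw": -1}, {"x": 0, "y": 0, "z": 0, "wx": 0, "wy": 0, "wz": 0, "claw": -1}, {"x": 0, "y": 0, "z": 0, "wx": 0, "wy": 0, "wz": 0, "claw": -1}, {"x": 0, "y": 0, "z": 0, "wx": 0, "wy": 0, "wz": 0, "claw": -1}, {"x": 0, "y": 0, "z": 0, "wx": 0, "wy": 0, "wz": 0, "claw": -1}, {"x": 0, "y": 0, "z": 0, "wx": 0, "wy": 0, "wz": 0, "claw": -1}, {"x": 0, "y": 0, "z": 0, "wx": 0, "wy": 0, "wz": 0, "claw": -1}, {"x": 0, "y": 0, "z": 0, "wx": 0, "wy": 0, "wz": 0, "claw": -1}, {"x": 0, "y": 0, "z": 0, "wx": 0, "wy": 0, "wz": 0, "claw": -1}, {"x": 0, "y": 0, "z": 0, "wx": 0, "wy": 0, "wz": 0, "claw": -1}]}}

```text
t: 7.9
position: [0.5092, -0.1383, 0.1157]
orientation: [2.221, 2.222, -0.0]
contact_force: [-0.1, 0.1, -0.4]
finger_gap: 0.005
finger_force: 0.0
```

```bash
python3 - <<'E'
from h import *
np.set_printoptions(precision=4,suppress=True)
for k in range(4):
    f=bot.grab_frame('top'); im=f['pixels'][138:210,418:482].astype(int)
    m=((im.min(2)>125)&(im[...,2]-im[...,0]<8)).astype(np.uint8)
    n,_,st,c=cv2.connectedComponentsWithStats(m)
    for i in range(1,n):
        if 15<st[i,4]<400: print(k,st[i,4],plane(f,c[i]+[418,138],.026))
cv2.imwrite('pics/t3.png',cv2.resize(f['pixels'][120:290,330:520,::-1],(570,510)))
print(bot.sense()['t'])
E
```

```text
0 96 [ 0.7195 -0.2939  0.026 ]
0 58 [ 0.6969 -0.2527  0.026 ]
0 54 [ 0.6963 -0.2949  0.026 ]
1 17 [ 0.7183 -0.2178  0.026 ]
1 96 [ 0.7195 -0.2939  0.026 ]
1 56 [ 0.6967 -0.2529  0.026 ]
1 50 [ 0.6961 -0.2953  0.026 ]
2 97 [ 0.7194 -0.295   0.026 ]
2 59 [ 0.6966 -0.253   0.026 ]
2 51 [ 0.6962 -0.2954  0.026 ]
3 17 [ 0.7182 -0.2158  0.026 ]
3 95 [ 0.7196 -0.2935  0.026 ]
3 60 [ 0.6966 -0.2527  0.026 ]
3 54 [ 0.6962 -0.2949  0.026 ]
8.1
```

View pics/t3.png

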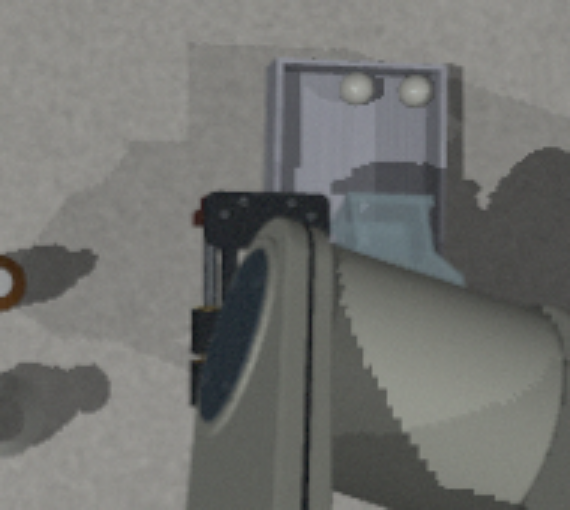

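Both balls lie still in the tray at about (0.697, -0.253) and (0.696, -0.295), which is inside the walls. The arm is clear of everything.

```bash
python3 -c "
from workcell import bot
print(bot.hand_in())"
```

```text
the job is handed in; nothing more can be done
None
```

Two light knocks on the narrow-necked flask freed both balls; they lay at rest in its tray, the wide-mouthed flask was left alone, and I handed the job in at about 8 s (no verdict was returned).

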